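Set the stop collar to the gauge

ROBOT

A 7-joint arm with a two-finger parallel gripper is mounted at the origin on the work surface. World frame = base frame: x ahead of the robot, y to its left, z up, the work surface at z = 0. Lengths are in m, angles in degrees, forces in N, time in s.
With the tool pointing down it reaches from about 0.425 to 0.875 m from the base axis. Payload 4.7 kg.
Tool frame: the origin (TCP) lies midway between the tips of the shut fingers; the grasp point (between the pads) lies 19 mm behind it; z points along the fingers, y is the line along which they close (so a half turn about z gives the same grasp; the last joint's range is limited). The gripper opens to 87 mm and grips with 3 to 60 N. Pads are 19 mm wide; open, the fingers measure 117 mm over their backs; the gripper's body (75 mm by 190 mm) begins 51 mm behind the grasp point.
Start: joints at [68.016, 18.392, -4.016, 83.108, 1.295, 78.541, -3.26], TCP at [0.252, -0.599, 0.198] pointing down, gripper open.
Joint ranges: [-163.93, 163.93], [-17.29, 119.83], [-79.2, 71.16], [3.27, 140.29], [-89.18, 269.18], [5.43, 117.66], [-154.24, 154.24]. Speed limits (degrees/s): [147.25, 147.25, 180, 180, 180, 180, 180].

INTERFACE

Orientations are given as [roll, pitch, yaw] about the fixed x, y, z axes, in that order (R = Rz(yaw) Ry(pitch) Rx(roll)).
In Python, from cell import env gives the robot as it stands. The module is installed in compiled form; this text tells all that it offers.
- The arm moves only by the tool send_rows, never from a script. Its argument "series" is a list of rows, each an object with "travel": the shift along the tool's x, y, z in cm, a list of three; "dr": the turn, a rotation vector about the tool's x, y, z in degrees, a list of three; "claw": the finger opening in cm, from 0 to 8.7. In form: [{"travel": [tx, ty, tz], "dr": [wx, wy, wz], "claw": claw}, ...]. A call has 1 to 12 rows; each row is the pose to reach, as a shift and turn from the pose commanded when the call began, along the tool's axes at that moment; what a row does not reach only later rows make up. A row lasts 1/12 s, in which the tool goes at most 41.7 mm and 7.16 degrees, less where a joint would pass 70% of its speed; a pose out of reach is approached as far as the arm can. A call with a gripper value outside its range is refused whole. The fingers move at their own pace and stop on an object; "grip_force" is the grip in N (left out, the last holds). Time passes only in rows, so rows that repeat a pose let the fingers close. It gives the time, the measured TCP pose, the force and the opening at its end, in the units of the state.
- env.get_obs(): the state, without advancing time (a new reading comes with each control period).
- env.read_camera(name): name is "scene" or "side" or "wrist"; returns the picture (480x640x3 uint8, blue, green, red); there is no depth.
- env.calibration(name): a dict with "fx", "fy", "cx", "cy" (pixels), "distortion" ([k1, k2, p1, p2, k3] as OpenCV has them; the pictures are not rectified), "cam_to_world" (4x4, takes a point from camera to world coordinates). Camera axes: x right, y down, z forward; pixel columns grow to the right and rows downward; lengths in m; the calibration is good to about 2 mm. A picture is of the moment at which its call begins: read the wrist's pose just before it. calibration takes no time and is no camera call; for the wrist camera it gives the pose at the moment of the call.
- env.sign_off(): hands the job in, once; it reports no verdict.
The state is a dict: "time_s": time; "qpos": joint angles; "joint_velocities": joint speeds; "effort": joint torques, N m; "tool_pos": TCP position; "tool_rot": TCP orientation; "force": force on the tool from outside, world axes, zero at the start; "wrist_torque": the same for the moment, N m; "grip_width": finger opening in m.
Only numpy, scipy, OpenCV 4.12 (cv2) and the standard library are available. Lean on these libraries where they do the work, as an engineer would, in place of code of your own. Each camera call takes 0.05 s, during which the arm holds its last target. There are 200 camera calls.

TASK

Set the stop for the seal press: on the threaded post with the round knurled collar (not the one with the hexagon nut), spin the collar up or down until its top face is level with the top of the brass gauge that stands on that same post's foot plate, then let go. Leave both brass gauges standing where they are.

Things in the scene. Friction and masses are not known exactly. Their poses are not given: they have to be found in the camera images.
- collar_top (a point): Centre of the top face of the round knurled steel collar (44 mm diameter, 24 mm high, all below this point), on a vertical threaded post 18 mm thick, its top 96 mm above the bench. Steep right-hand thread: counterclockwise from above it climbs, clockwise it sinks, 18 mm per radian; 0.3 N m turns it, it stays where left. It needs one turn of 0.8 to 1.4 rad, the hand rising or sinking with it.
- gauge_seat (a point): Point on top of the collar post's fixed iron foot plate (90 x 185 x 12 mm), 100 mm from the post's axis. The gauge standing here (within 6 mm) is the one to match; otherwise the space within 75 mm of the post is clear at collar height. A twin plate and post with a fixed hexagon nut instead of a collar carries the other gauge.
- gauge_tall_top (a point): Centre of the top face of the tall brass gauge: a loose upright round pillar 26 mm in diameter, 88 mm high, with a round foot 38 mm in diameter. It stands on one of the two foot plates, its top 100 mm above the bench.
- gauge_short_top (a point): Centre of the top face of the short brass gauge: the same pillar but 48 mm high. It stands on the other foot plate, its top 60 mm above the bench.

How it is judged (in metres and radians):
At the end, for the whole second after the job is handed in: The knurled collar's top face is within 8 mm of the height of the top of the gauge that stands upright on the same foot plate (whichever of the two it is, within 30 mm of its seat), and stays there (((horizontal distance between gauge_tall_top and gauge_seat below 0.03 m and z of collar_top in the frame of gauge_tall_top between -0.008 and 0.008 m and angle between gauge_tall_top's own z axis and vertical below 0.1 rad) or (horizontal distance between gauge_short_top and gauge_seat below 0.03 m and z of collar_top in the frame of gauge_short_top between -0.008 and 0.008 m and angle between gauge_short_top's own z axis and vertical below 0.1 rad))); the robot touches nothing.
It fails at once if a brass gauge was knocked over or shifted by more than 20 mm (distance of any of gauge_tall_top, gauge_short_top from where it was at the start of the episode above 0.02 m).
It also fails if it takes over 29 s, if anything falls off the work surface, if the arm or the gripper's body presses on something with over 40 N, if the wrist force passes 120 N, or if a joint passes its speed limit or range.

## Working session

There is one attempt and no reset: what is moved stays moved. The work goes in short steps, Python scripts to look and compute and a tool call to move; the robot and the scene stay as the last step left them, time stands still between calls to the robot, and variables do not carry over. Pictures are saved under pics/ and viewed, on a budget of 10 in all, crops included, one or two more only if the job needs it, and the job is handed in when it is done.

Besides the shell and the picture viewer there is one more tool, called after "Request:" as name(argument=value, ...), one argument or row to a line, values as JSON. send_rows: Moves the arm, as the interface text tells. Its arguments: {"type":"object","properties":{"series":{"type":"array"},"grip_force":{"type":"number"}},"required":["series"]}

```bash
mkdir -p pics
python3 - <<'E'
from cell import env
import cv2,numpy as np
o=env.get_obs();print(o)
for n in("scene","side"):
    im=env.read_camera(n);cv2.imwrite(f"pics/{n}0.png",im)
    c=env.calibration(n);print(n,c)
E
```

```text
{'time_s': 0.0, 'qpos': array([68.0165536 , 18.43727498, -4.01483065, 83.17478734,  1.29396349,
       78.54024564, -3.26152378]), 'joint_velocities': array([-0.02108887,  0.00389631,  0.00907361,  0.01912692, -0.07931217,
        0.04303903,  0.15628634]), 'effort': array([ 8.43800026e-04, -4.91284418e+01, -4.03367048e-01, -3.12529171e+01,
       -6.37397985e-02,  4.38465143e-02,  1.52259645e-04]), 'tool_pos': array([ 0.25151408, -0.59872205,  0.19738268]), 'tool_rot': array([-1.79892874e+02,  4.96237823e-03,  2.27908023e+01]), 'force': array([0.19575599, 0.24633591, 0.13992175]), 'wrist_torque': array([ 0.01681584, -0.05274472, -0.00173038]), 'grip_width': 0.08712198236885944}
scene {'fx': 441.0293809135667, 'fy': 441.0293809135667, 'cx': 318.1391823595764, 'cy': 247.59499942299124, 'distortion': array([0.01554579, 0.        , 0.        , 0.        , 0.        ]), 'cam_to_world': array([[ 0.26917229,  0.49609151, -0.82549349,  1.19227105],
       [ 0.96307552, -0.13362841,  0.23372846, -0.2101885 ],
       [ 0.00564132, -0.85792579, -0.51374265,  0.53927397],
       [ 0.        ,  0.        ,  0.        ,  1.        ]])}
side {'fx': 526.8620566626585, 'fy': 526.8620566626585, 'cx': 316.658628882701, 'cy': 234.03877649432914, 'distortion': array([-0.14279863,  0.        ,  0.        ,  0.        ,  0.        ]), 'cam_to_world': array([[-0.9948528 , -0.06133547,  0.08065896,  0.46325047],
       [-0.10127999,  0.62705926, -0.7723594 ,  0.68727243],
       [-0.00320492, -0.77655305, -0.63004372,  0.65197819],
       [ 0.        ,  0.        ,  0.        ,  1.        ]])}
```

View pics/scene0.png

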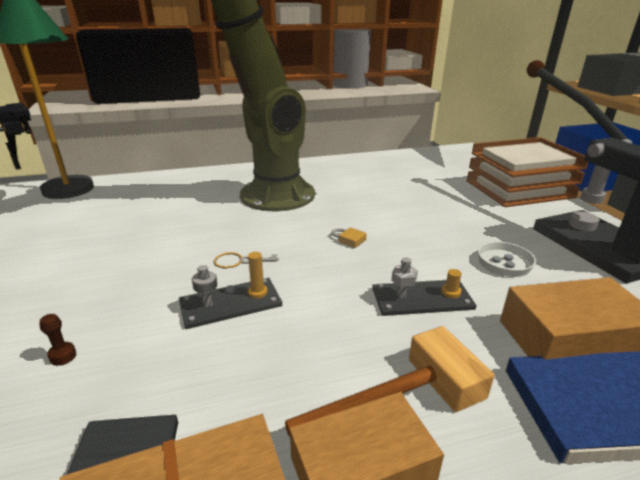

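View pics/side0.png

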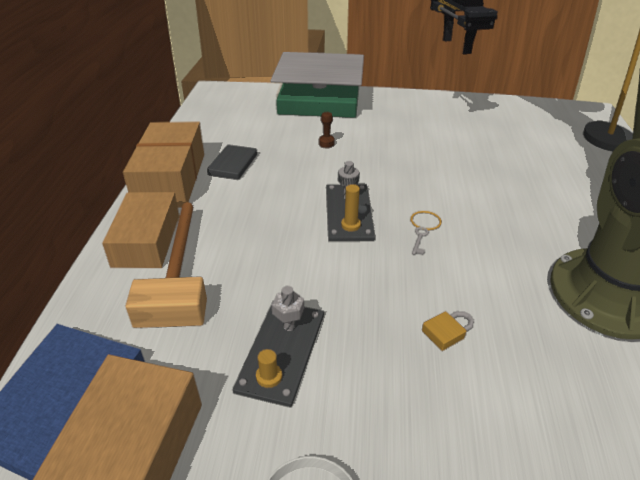

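The scene view shows the two plates: post and tall gauge at about (205,285)/(257,275), and post and short gauge at (404,280)/(453,283). In the side view, the post near (348,175) looks round and the one near (288,305) looks hexagonal. I'll zoom in to confirm.

Run:
```python
import cv2,numpy as np
a=cv2.imread("pics/scene0.png");b=cv2.imread("pics/side0.png")
r=lambda i,x,y:cv2.resize(i[y:y+75,x:x+100],(400,300),interpolation=cv2.INTER_CUBIC)
cv2.imwrite("pics/mos.png",np.vstack([np.hstack([r(a,185,250),r(a,375,245)]),np.hstack([r(b,300,155),r(b,240,280)])]))
```

```text
(no output)
```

View pics/mos.png

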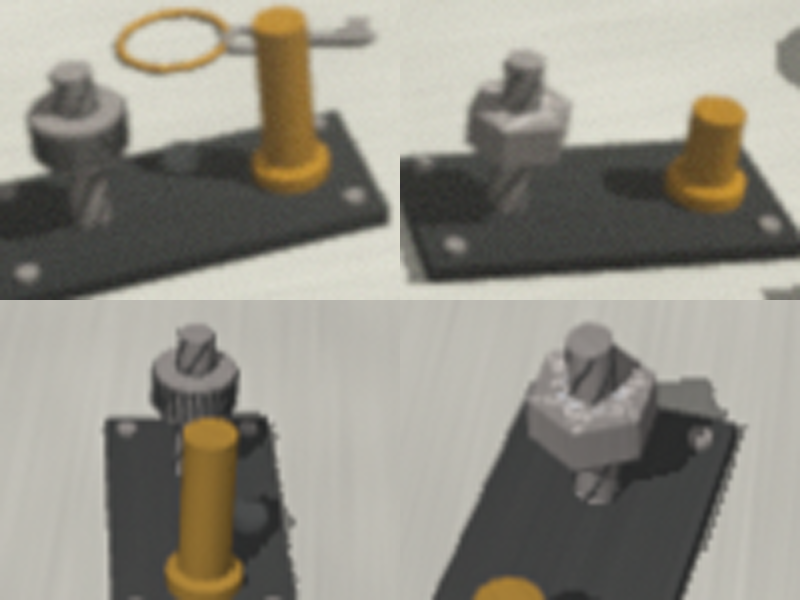

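The round knurled collar is on the plate with the tall gauge, and the hex nut is on the short-gauge plate. Next I'll triangulate the post top, collar top and gauge top.

```bash
cat > h.py <<'E'
import cv2,numpy as np
def ray(c,uv):
    K=np.array([[c["fx"],0,c["cx"]],[0,c["fy"],c["cy"]],[0,0,1]])
    p=cv2.undistortPoints(np.array([[uv]],float),K,np.array(c["distortion"]))[0,0]
    T=c["cam_to_world"];d=T[:3,:3]@[p[0],p[1],1];return T[:3,3],d/np.linalg.norm(d)
def tri(rs):
    P=[np.eye(3)-np.outer(d,d) for _,d in rs]
    x=np.linalg.solve(sum(P),sum(p@o for p,(o,_) in zip(P,rs)))
    return x,[np.linalg.norm(p@(x-o))*1e3 for p,(o,_) in zip(P,rs)]
E
python3 - <<'E'
from cell import env
from h import *
S,D=env.calibration("scene"),env.calibration("side")
pts=dict(post=((202.5,267.3),(349,163.2)),collar=((204.3,279),(348.7,174)),gauge=((255.2,255),(352.4,188.7)))
R={}
for k,(a,b) in pts.items():
    x,e=tri([ray(S,a),ray(D,b)]);R[k]=x;print(k,x.round(4),np.round(e,2))
v=(R["gauge"]-R["post"])[:2];print(np.linalg.norm(v),np.degrees(np.arctan2(v[1],v[0])))
E
```

```text
post [ 0.4922 -0.2294  0.0949] [0.92 0.92]
collar [ 0.492  -0.2294  0.0689] [0.85 0.85]
gauge [ 0.481  -0.1317  0.099 ] [0.56 0.56]
0.09835891679061119 96.54127673174223
```

Request:
send_rows(
  series=[
    {"travel":[36.5,-24.7,0],"dr":[0,0,-27],"claw":8.7},
    {"travel":[36.5,-24.7,0],"dr":[0,0,-27],"claw":8.7},
    {"travel":[36.5,-24.7,0],"dr":[0,0,-27],"claw":8.7},
    {"travel":[36.5,-24.7,0],"dr":[0,0,-27],"claw":8.7},
    {"travel":[36.5,-24.7,0],"dr":[0,0,-27],"claw":8.7},
    {"travel":[36.5,-24.7,0],"dr":[0,0,-27],"claw":8.7},
    {"travel":[36.5,-24.7,0],"dr":[0,0,-27],"claw":8.7},
    {"travel":[36.5,-24.7,0],"dr":[0,0,-27],"claw":8.7},
    {"travel":[36.5,-24.7,0],"dr":[0,0,-27],"claw":8.7},
    {"travel":[36.5,-24.7,0],"dr":[0,0,-27],"claw":8.7},
    {"travel":[36.5,-24.7,0],"dr":[0,0,-27],"claw":8.7},
    {"travel":[36.5,-24.7,0],"dr":[0,0,-27],"claw":8.7},
  ],
)

```text
time_s: 1.1
tool_pos: [0.4961, -0.2225, 0.1984]
tool_rot: [-180.0, -0.2, 50.4]
force: [-0.2, 1.4, -0.1]
grip_width: 0.0871
```

Run:
```python
from cell import env
import cv2,json
o=env.get_obs();print(o["time_s"],o["tool_pos"],o["tool_rot"],o["qpos"],o["force"])
c=env.calibration("wrist");im=env.read_camera("wrist");cv2.imwrite("pics/w1.png",im);print(c)
json.dump({k:(v.tolist() if hasattr(v,"tolist") else v) for k,v in c.items()},open("w1.json","w"))
```

```text
1.1 [ 0.49607387 -0.22247472  0.19844399] [-179.96101707   -0.19859118   50.42220331] [ 44.6927067    6.79221709 -25.00099816  97.64093859   2.7444789
  76.18299853 -20.38624815] [-0.20713944  1.37761013 -0.09244979]
{'fx': 348.51961384735245, 'fy': 348.51961384735245, 'cx': 315.48029333079387, 'cy': 239.1397188613659, 'distortion': array([0.00510426, 0.        , 0.        , 0.        , 0.        ]), 'cam_to_world': array([[ 7.71837733e-01, -6.17002950e-01, -1.53537855e-01,
         5.37714164e-01],
       [-6.35819367e-01, -7.49183742e-01, -1.85627187e-01,
        -1.72846677e-01],
       [-4.95542742e-04,  2.40896409e-01, -9.70550707e-01,
         3.85000432e-01],
       [ 0.00000000e+00,  0.00000000e+00,  0.00000000e+00,
         1.00000000e+00]])}
```

View pics/w1.png

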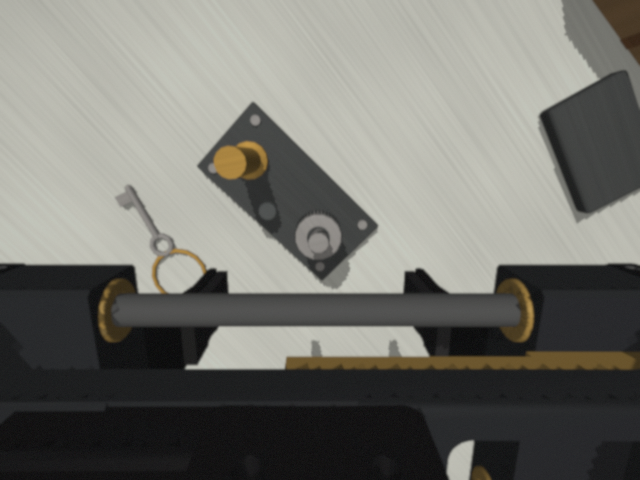

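The wrist view shows the collar at about (319,236), the post top at (318,242) and the tall gauge top at (230,163). I'll look at it enlarged, since collar height matters most.

Run:
```python
from cell import env
import cv2,numpy as np
print(env.get_obs()["tool_pos"],env.get_obs()["tool_rot"])
a=cv2.imread("pics/w1.png");b=cv2.imread("pics/side0.png");s=cv2.imread("pics/scene0.png")
r=lambda i,x,y,w=40:cv2.resize(i[y:y+w,x:x+w],(400,400),interpolation=cv2.INTER_CUBIC)
def grid(i):
    for k in range(0,400,100): cv2.line(i,(k,0),(k,6),(0,0,255),1);cv2.line(i,(0,k),(6,k),(0,0,255),1)
    return i
cv2.imwrite("pics/mos2.png",np.hstack([grid(cv2.convertScaleAbs(r(b,330,155),alpha=1.5)),grid(cv2.convertScaleAbs(r(s,185,260),alpha=1.3))]))
```

```text
[ 0.49413236 -0.2263227   0.19822612] [-1.79966052e+02 -4.70012206e-02  5.01967165e+01]
```

View pics/mos2.png

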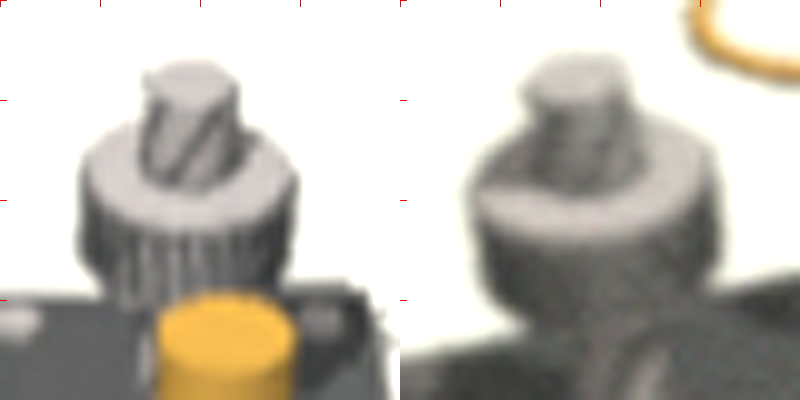

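Run:
```python
from cell import env
from h import *
import json
S,D=env.calibration("scene"),env.calibration("side");W=json.load(open("w1.json"));W={k:np.array(v) for k,v in W.items()}
pts=dict(post=((202.4,267.5),(348.75,163.15),(318.5,241)),collar=((203.85,276.95),(348.4,172.1),(319,235.5)),gauge=((255.2,255),(352.4,188.7),(230.5,163)))
for k,(a,b,c) in pts.items():
    for rs in ([ray(S,a),ray(D,b)],[ray(S,a),ray(D,b),ray(W,c)]):
        x,e=tri(rs);print(k,x.round(4),np.round(e,2))
o=env.get_obs();print(o["tool_pos"],o["tool_rot"],o["time_s"])
```

```text
post [ 0.4927 -0.2296  0.0948] [0.91 0.91]
post [ 0.4927 -0.2303  0.0947] [0.96 1.18 0.92]
collar [ 0.4926 -0.2295  0.0737] [1.12 1.12]
collar [ 0.4928 -0.2305  0.0736] [1.3  1.45 1.3 ]
gauge [ 0.481  -0.1317  0.099 ] [0.56 0.56]
gauge [ 0.4803 -0.1335  0.0981] [1.83 1.27 2.19]
[ 0.49413236 -0.2263227   0.19822612] [-1.79966052e+02 -4.70012206e-02  5.01967165e+01] 1.15
```

Request:
send_rows(
  series=[
    {"travel":[0,0,2],"dr":[0,0,0],"claw":8.7},
    {"travel":[0,0,4],"dr":[0,0,0],"claw":8.7},
    {"travel":[0,0,6],"dr":[0,0,0],"claw":8.7},
    {"travel":[0,0,8],"dr":[0,0,0],"claw":8.7},
    {"travel":[0,0,10],"dr":[0,0,0],"claw":8.7},
    {"travel":[0,0,12],"dr":[0,0,0],"claw":8.7},
    {"travel":[0,0,13.5],"dr":[0,0,0],"claw":8.7},
    {"travel":[0,0,14.5],"dr":[0,0,0],"claw":8.7},
    {"travel":[0,0,15.4],"dr":[0,0,0],"claw":8.7},
    {"travel":[0,0,15.4],"dr":[0,0,0],"claw":8.7},
    {"travel":[0,0,15.4],"dr":[0,0,0],"claw":8.7},
    {"travel":[0,0,15.4],"dr":[0,0,0],"claw":8.7},
  ],
)

```text
time_s: 2.15
tool_pos: [0.4932, -0.2307, 0.0454]
tool_rot: [179.9, -0.0, 49.8]
force: [-0.0, -0.8, 0.1]
grip_width: 0.0869
```

Run:
```python
from cell import env
import cv2
o=env.get_obs();print(o["time_s"],o["tool_pos"],o["tool_rot"],o["qpos"],o["force"])
a=env.read_camera("scene");b=env.read_camera("side")
import numpy as np
r=lambda i,x,y:cv2.resize(i[y:y+150,x:x+100],(400,600),interpolation=cv2.INTER_CUBIC)
cv2.imwrite("pics/m3.png",np.hstack([r(a,160,190),r(b,300,80)]))
```

```text
2.15 [ 0.49321806 -0.23071475  0.04535988] [ 1.79909372e+02 -1.10879307e-02  4.97736709e+01] [ 43.75723958  14.63351567 -24.13063687 107.60106269   6.93763689
  59.09236158 -23.46972793] [-0.01522755 -0.80582946  0.1247607 ]
```

View pics/m3.png

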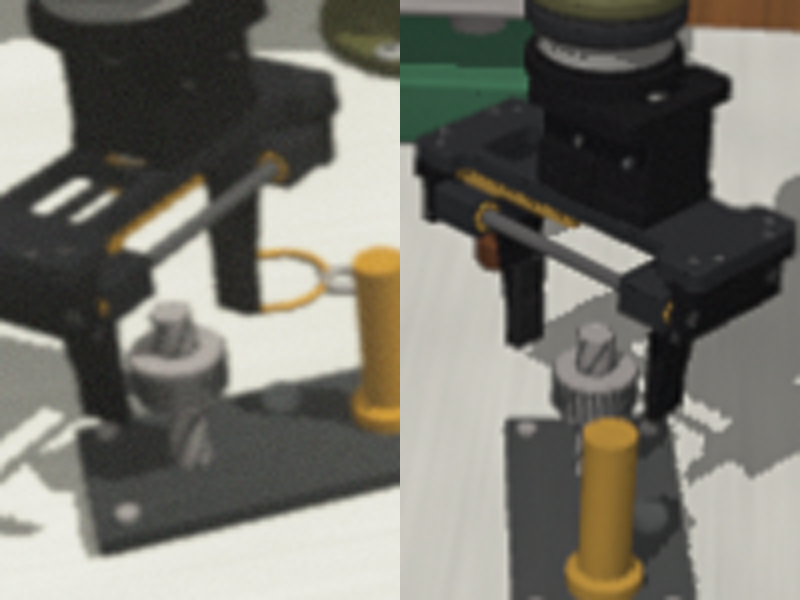

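The fingers straddle the collar centrally: in the side view they're at x≈525 and 668 with the collar at 595. Closing now.

Request:
send_rows(
  series=[
    {"travel":[0,0,0],"dr":[0,0,0],"claw":4.2},
    {"travel":[0,0,0],"dr":[0,0,0],"claw":4.0},
    {"travel":[0,0,0],"dr":[0,0,0],"claw":4.0},
    {"travel":[0,0,0],"dr":[0,0,0],"claw":4.0},
    {"travel":[0,0,0],"dr":[0,0,0],"claw":4.0},
    {"travel":[0,0,0],"dr":[0,0,0],"claw":4.0},
    {"travel":[0,0,0],"dr":[0,0,0],"claw":4.0},
    {"travel":[0,0,0],"dr":[0,0,0],"claw":4.0},
    {"travel":[0,0,0],"dr":[0,0,0],"claw":4.0},
    {"travel":[0,0,0],"dr":[0,0,0],"claw":4.0},
  ],
  grip_force=40,
)

```text
time_s: 3.08
tool_pos: [0.4925, -0.2301, 0.0444]
tool_rot: [-180.0, 0.0, 49.8]
force: [-0.0, -0.1, -0.4]
grip_width: 0.0418
```

Request:
send_rows(
  series=[
    {"travel":[0,0,0],"dr":[0,0,0],"claw":2},
    {"travel":[0,0,0],"dr":[0,0,0],"claw":2},
    {"travel":[0,0,-0.126],"dr":[0,0,-4],"claw":2},
    {"travel":[0,0,-0.251],"dr":[0,0,-8],"claw":2},
    {"travel":[0,0,-0.377],"dr":[0,0,-12],"claw":2},
    {"travel":[0,0,-0.503],"dr":[0,0,-16],"claw":2},
    {"travel":[0,0,-0.628],"dr":[0,0,-20],"claw":2},
    {"travel":[0,0,-0.754],"dr":[0,0,-24],"claw":2},
    {"travel":[0,0,-0.88],"dr":[0,0,-28],"claw":2},
    {"travel":[0,0,-1.005],"dr":[0,0,-32],"claw":2},
    {"travel":[0,0,-1.131],"dr":[0,0,-36],"claw":2},
    {"travel":[0,0,-1.257],"dr":[0,0,-40],"claw":2},
  ],
)

```text
time_s: 4.08
tool_pos: [0.492, -0.2299, 0.0568]
tool_rot: [-179.9, -0.0, 89.9]
force: [-0.6, 1.3, -0.4]
grip_width: 0.0414
```

Run:
```python
from cell import env
import cv2
import numpy as np
o=env.get_obs();print(o["time_s"],o["tool_pos"],o["tool_rot"],o["qpos"],o["force"],o["wrist_torque"],o["grip_width"])
a=env.read_camera("scene");b=env.read_camera("side")
r=lambda i,x,y:cv2.resize(i[y:y+75,x:x+75],(400,400),interpolation=cv2.INTER_CUBIC)
cv2.imwrite("pics/m4.png",np.hstack([r(a,185,245),r(b,315,145)]))
```

```text
4.0833 [ 0.49199338 -0.22989752  0.05678349] [-1.79935966e+02 -4.85621893e-02  8.99144725e+01] [ 48.48046094  14.48487175 -29.43200138 106.92463123   8.07319697
  60.71660951  15.7700662 ] [-0.55974159  1.28474519 -0.35563027] [ 0.15841369  0.19993491 -0.35259327] 0.04136804121568712
```

View pics/m4.png

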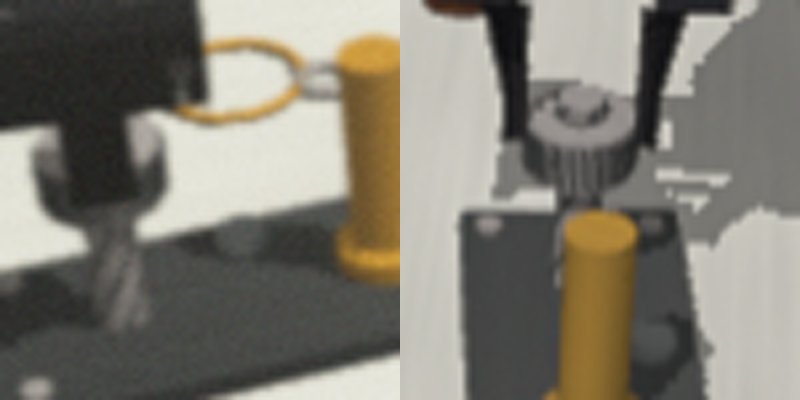

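It works: the collar rises with the hand, and the wrist torque of 0.35 N m matches the thread. Continuing by 38°.

Request:
send_rows(
  series=[
    {"travel":[0,0,-0.126],"dr":[0,0,-4],"claw":2},
    {"travel":[0,0,-0.251],"dr":[0,0,-8],"claw":2},
    {"travel":[0,0,-0.377],"dr":[0,0,-12],"claw":2},
    {"travel":[0,0,-0.503],"dr":[0,0,-16],"claw":2},
    {"travel":[0,0,-0.628],"dr":[0,0,-20],"claw":2},
    {"travel":[0,0,-0.754],"dr":[0,0,-24],"claw":2},
    {"travel":[0,0,-0.88],"dr":[0,0,-28],"claw":2},
    {"travel":[0,0,-1.005],"dr":[0,0,-32],"claw":2},
    {"travel":[0,0,-1.131],"dr":[0,0,-36],"claw":2},
    {"travel":[0,0,-1.194],"dr":[0,0,-38],"claw":2},
    {"travel":[0,0,-1.194],"dr":[0,0,-38],"claw":2},
    {"travel":[0,0,-1.194],"dr":[0,0,-38],"claw":2},
  ],
)

```text
time_s: 5.18
tool_pos: [0.4915, -0.2301, 0.0686]
tool_rot: [-179.9, -0.1, 127.6]
force: [-4.7, -0.1, 2.2]
grip_width: 0.0414
```

Run:
```python
from cell import env
import cv2
import numpy as np
o=env.get_obs();print(o["time_s"],o["tool_pos"],o["tool_rot"],o["qpos"],o["force"],o["wrist_torque"],o["grip_width"])
a=env.read_camera("scene");b=env.read_camera("side")
r=lambda i,x,y:cv2.resize(i[y:y+75,x:x+75],(400,400),interpolation=cv2.INTER_CUBIC)
cv2.imwrite("pics/m5.png",np.hstack([r(a,185,235),r(b,315,135)]))
```

```text
5.1833 [ 0.49152162 -0.2300612   0.06864183] [-1.79918429e+02 -9.51731788e-02  1.27633879e+02] [ 52.97180162  14.42563007 -34.48872939 106.1763728    9.18768229
  62.28420522  52.64897281] [-4.7467025  -0.06279062  2.17872217] [ 0.30970998  0.79395891 -0.19498127] 0.0414456576861091
```

View pics/m5.png

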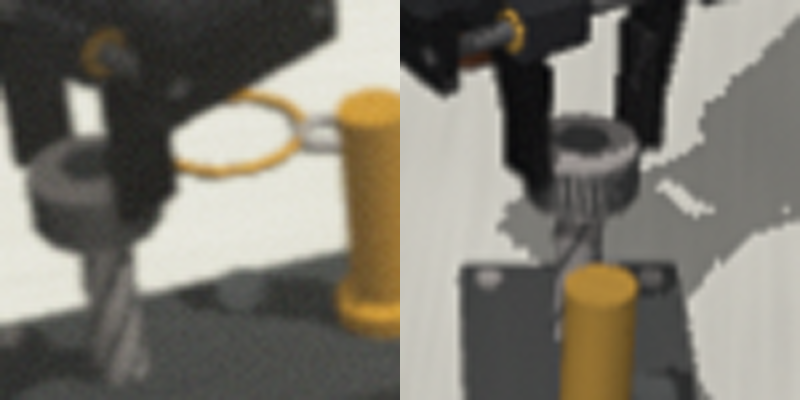

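The collar's top face is now just above the post end, as intended for about 99 mm. I'll release and lift.

Request:
send_rows(
  series=[
    {"travel":[0,0,0],"dr":[0,0,0],"claw":8.7},
    {"travel":[0,0,0],"dr":[0,0,0],"claw":8.7},
    {"travel":[0,0,0],"dr":[0,0,0],"claw":8.7},
    {"travel":[0,0,0],"dr":[0,0,0],"claw":8.7},
    {"travel":[0,0,0],"dr":[0,0,0],"claw":8.7},
    {"travel":[0,0,0],"dr":[0,0,0],"claw":8.7},
    {"travel":[0,0,-2],"dr":[0,0,0],"claw":8.7},
    {"travel":[0,0,-5],"dr":[0,0,0],"claw":8.7},
    {"travel":[0,0,-8],"dr":[0,0,0],"claw":8.7},
    {"travel":[0,0,-11],"dr":[0,0,0],"claw":8.7},
    {"travel":[0,0,-14],"dr":[0,0,0],"claw":8.7},
    {"travel":[0,0,-14],"dr":[0,0,0],"claw":8.7},
  ],
)

```text
time_s: 6.28
tool_pos: [0.4963, -0.2314, 0.2156]
tool_rot: [179.8, 0.6, 127.8]
force: [0.6, 0.4, 0.2]
grip_width: 0.0867
```

Run:
```python
from cell import env
import cv2
import numpy as np
o=env.get_obs();print(o["time_s"],o["tool_pos"],o["force"],o["grip_width"])
a=env.read_camera("scene");b=env.read_camera("side")
r=lambda i,x,y:cv2.resize(i[y:y+75,x:x+75],(400,400),interpolation=cv2.INTER_CUBIC)
cv2.imwrite("pics/m6.png",np.hstack([r(a,195,245)if 0 else r(a,190,240),r(b,315,145)]))
```

```text
6.2833 [ 0.49625643 -0.23136764  0.2156266 ] [0.6111114  0.38631568 0.17121186] 0.08665131249096622
```

View pics/m6.png

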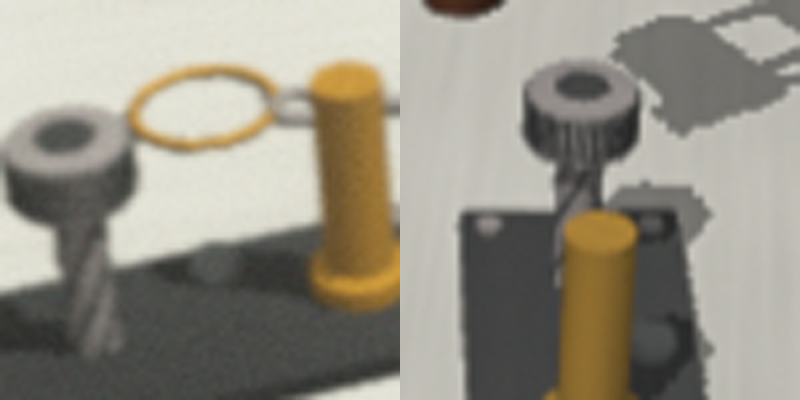

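Run:
```python
from cell import env
from h import *
S,D=env.calibration("scene"),env.calibration("side")
for k,a,b in(("collar",(202.7,266.4),(348.6,161.85)),("gauge",(254.7,255.2),(352.1,188.3))):
    x,e=tri([ray(S,a),ray(D,b)]);print(k,x.round(4),np.round(e,2))
```

```text
collar [ 0.4933 -0.2289  0.0978] [0.52 0.52]
gauge [ 0.4816 -0.1327  0.0991] [0.54 0.54]
```

The two tops agree to about 1.3 mm, well within the 8 mm limit, and the gauge is where it was. Handing in.

```bash
python3 -c "
from cell import env
print(env.sign_off())"
```

```text
the job is handed in; nothing more can be done
None
```

The collar is set and the job is handed in; no verdict was reported. The knurled collar shares its plate with the tall gauge. I gripped it at 40 N, turned it 78° counterclockwise with the hand rising 24.5 mm, then let go and lifted clear at 6.3 s.

- **Height:** two-view triangulation after release puts the collar top at 97.8 mm and the gauge top at 99.1 mm. The difference is about 1.3 mm, against the 8 mm limit.
- **Gauges:** the tall gauge reads within about 1.3 mm of its starting position and stands upright. I did not re-measure the short gauge at the end, but the arm never worked near it.
- **Contact:** the hand was open and clear of everything, with about 0.7 N on the wrist at the last reading.
- **Disagreements:** my first estimate of the collar's starting height was 69 mm. An enlarged view corrected it to about 74–75 mm, which matched the stated turn range. The gripper also read 41.4 mm on the 44 mm collar, but it held without visible slip.

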